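Seat the mop clamp head in its keyed dock

TASK

Put the aluminium mop clamp head away, upright and fully home, in the round dock inside the open top crate. First rest its foot lightly on the dock's sprung key so that the key gives a little, then, still pressing lightly, turn the head until the key springs up into the notch, and lower it gently to the bottom. Never push the key right down to its stop or force the head, let go of it when it is seated, and leave the other things where they are.

Things in the scene. Friction and masses are not known exactly. Their poses are not given: they have to be found in the camera images.
- clamp: Mop clamp head, bare aluminium, 0.13 to 0.23 kg, standing on the work surface. Origin: centre of the underside of its round foot, z up. Foot: disc 61 mm across, 12 mm thick, one notch cut right through its rim towards +x, 14 mm wide, open from 20 mm off the centre outwards. A thumbscrew sticks out opposite the notch (-x), 27 mm out, 18 to 26 mm up. The notch faces away from the robot, within 50 degrees.
- dock: Fixed dock, grey plastic, on the floor of the top crate. Origin: centre of its underside, about 74 mm above the work surface, z up. A square flange, 84 mm wide, edges along x and y, carries a round cup: 74 mm across outside, 66 mm inside, inner floor 6 mm and rim 34 mm above the origin. Seated, the head's origin is 6 mm above the dock's and the key stands up through its notch.
- key (a joint): How far the key is pushed down, m: 0 up, 0.010 at its stop. The key, 10 mm wide, 23 to 32 mm off the cup's axis, has its top 24 mm above the dock's origin when up, 14 mm at its stop, so an unaligned head cannot seat. Sprung: 2 N starts it, each further mm takes 0.8 N (5 N is 4 mm); beyond 7.5 mm (8 N) counts as at its stop. It springs up when the notch comes over it.
- clamp_grip (a point): Where to grip the clamp head: on its axis, 56 mm above the foot's underside, axes as the head's. Its two jaws form one upright block, 16 mm thick along y, 36 mm long along x, from 12 to 70 mm above the underside. Grip it across y; fingertips 34 mm or more above the underside stay clear of the dock's rim.
- dock_mouth (a point): Centre of the dock's mouth at rim height, axes as the dock's; its +x points away from the robot, within 30 degrees. Inside the cup stands one steel key whose direction is NOT measured: it lies 20 to 60 degrees counter-clockwise (seen from above) of +x here. A head lowered with its notch towards this +x always lands on the key; turned counter-clockwise, by at most 65 degrees, it finds the key.
- crates: Two stacked slotted white plastic crates, fixed, each 260 mm (x) by 340 mm (y) by 70 mm with 4 mm walls and floor. Origin: centre of the underside of the lower one; z up. The upper crate is open, its rim 140 mm above the origin; its hinged lid is flipped open and slopes down to the surface beyond the +x side. The dock stands in its -y half.
- tumbler: Steel tumbler, 64 mm across, 85 mm tall, standing near the clamp head; origin centre of its underside. To be left alone.
- drain_cover: Red round drain cover, 90 mm across, 16 mm high, lying in the +y half of the top crate; origin centre of its underside. To be left alone.
- bottle_brush: Bamboo bottle brush, 142 mm long along its x, 20 mm high, lying in the +y half of the top crate; origin under it, near mid-length. To be left alone.
- soap_rack: Steel wire soap rack, 126 by 86 by 38 mm, on the work surface; origin centre of its underside. To be left alone.
- cleaner: Bottle of cleaner, 66 mm across, 190 mm tall; origin centre of its underside. To be left alone.
- jar: Glass jar, 68 mm across, 80 mm tall; origin centre of its underside. To be left alone.
Mind the look-alikes: they are no part of the job. Leave any turquoise look-alike of the clamp alone.

How it is judged (in metres and radians):
On the way, in this order (a step that is already met when the one before it is completed fails the run):
1. the clamp head is picked up, clear of the work surface (height (world z) of clamp above 0.05 m), for 0.2 s.
2. its foot is in the mouth of the dock, pressing the sprung key down at least 1.5 mm (value of joint key above 0.0015 m and horizontal distance between clamp and dock below 0.008 m and z of clamp in the frame of dock below 0.03 m), for 0.3 s.
3. the key has sprung up into the notch and the head is down at the bottom (value of joint key below 0.001 m and z of clamp in the frame of dock below 0.0085 m and horizontal distance between clamp and dock below 0.006 m), for 0.2 s.
At the end, for the whole second after the job is handed in: The clamp head stands upright (within 4 degrees) in the dock, its foot on the cup's floor (within 2.5 mm) and within 6 mm of the cup's axis, the key fully up (within 1 mm) in its notch, at rest and released (all of step 3 and angle between clamp's own z axis and vertical below 0.07 rad and linear speed of clamp below 0.02 m/s and contact force between clamp and the fingers below 0.1 N); the robot touches nothing.
It fails at once if the key is pushed down to its stop (more than 7.5 mm) (value of joint key above 0.0075 m).
It fails at once if the clamp head is forced against the dock (more than 40 N) (contact force between clamp and dock above 40 N).
It fails at once if another thing is moved more than 30 mm (distance of any of tumbler, drain_cover, bottle_brush, soap_rack, cleaner, jar from where it was at the start of the episode above 0.03 m).
It also fails if it takes over 56 s, if anything falls off the work surface, if the arm or the gripper's body presses on something with over 40 N, if the wrist force passes 120 N, or if a joint passes its speed limit or range.

ROBOT

A 6-joint arm with a two-finger parallel gripper is mounted at the origin on the work surface. World frame = base frame: x ahead of the robot, y to its left, z up, the work surface at z = 0. Lengths are in mm, angles in rad, forces in N, time in s.
With the tool pointing down it reaches from about 275 to 1000 mm from the base axis. Payload 8.4 kg.
Tool frame: the origin (TCP) lies midway between the tips of the shut fingers; the grasp point (between the pads) lies 19 mm behind it (pinch_z is the distance from the TCP to the grasp point, in mm); z points along the fingers, y is the direction in which the jaws open and shut (so a half turn about z gives the same grasp; the last joint's range is limited). The gripper opens to 85 mm and grips with 20 to 120 N. Pads are 22 mm wide; open, the fingers measure 114 mm over their backs; the gripper's body (76 mm by 85 mm) begins 54 mm behind the grasp point. The pads swing forward as they close: fully open they stand 13 mm farther back than shut.
Start: joints at [1.239, 0.353, 1.633, -0, 1.155, -0.002], TCP at [202.407, 591.32, 231.281] pointing down, gripper open.
Joint ranges: [-2.63, 2.63], [-0.92, 2.1], [0.06, 2.66], [-1.3, 4.44], [0, 2.69], [-3.02, 3.02]. Speed limits (rad/s): [2.22, 2.22, 2.79, 3.14, 3.14, 3.14].

INTERFACE

Orientations are given as a unit quaternion [x, y, z, w].
In Python, from cell import state, capture, sign_off, pinch_z gives the robot as it stands. The module is installed in compiled form; this text tells all that it offers.
- The arm moves only by the tool play_rows, never from a script. Its arguments are lists of equal length, an entry for each row: "rot": the turn, a rotation vector about the tool's x, y, z in units of 10 degrees (1.0 is 10 degrees), a list of three; "dp": the shift along the tool's x, y, z in units of 60 mm (1.0 is 60 mm), a list of three; "hand": the opening, from -1 (shut) to 1 (fully open), so that 0 is half open. In form: {"rot": [[rx, ry, rz], ...], "dp": [[tx, ty, tz], ...], "hand": [hand, ...]}. A call has 1 to 20 rows; each row is the pose to reach, as a shift and turn from the pose measured when the call began, along the tool's axes at that moment; what a row does not reach only later rows make up. A row lasts 1/8 s, in which the tool goes at most 62.5 mm and 10.7 degrees, less where a joint would pass 70% of its speed; a pose out of reach is approached as far as the arm can. A call with a gripper value outside its range is refused whole. The fingers move at their own pace and stop on an object; the grip force is fixed at half the most. Time passes only in rows, so rows that repeat a pose let the fingers close. It gives the time, the measured TCP pose, the force and the opening at its end, in the units of the state.
- state(): the state, without advancing time (a new reading comes with each control period).
- capture(name): name is "scene" or "top" or "wrist"; returns a dict with "image" (400x640x3 uint8, red, green, blue), "z_map" (400x640 float32, mm along the optical axis (not along the pixel's ray), 0 where there is no reading), "intrinsics" (3x3 intrinsics, pixels), "R" (3x3) and "t" (3): a world point X has camera coordinates R X + t; the wrist camera has in their place "T_tool_cam" (4x4, takes a point from camera to tool coordinates, whose origin is the TCP and whose axes are the flange's). Camera axes: x right, y down, z forward; pixel columns grow to the right and rows downward; lengths in mm; the calibration is good to about 2 mm. The wrist camera is an equidistant fisheye: a pixel r from the principal point sees the ray r / f radians off the axis. A picture is of the moment at which its call begins: read the wrist's pose just before it.
- sign_off(): hands the job in, once; it reports no verdict.
The state is a dict: "time": time; "joint_pos": joint angles; "dq": joint speeds; "tau": joint torques, N m; "eef_pos": TCP position; "orientation": TCP orientation; "wrist_force": force on the tool from outside, world axes, zero at the start; "torque": the same for the moment, N m; "grip_width": finger opening in mm.
Only numpy, scipy, OpenCV 4.12 (cv2) and the standard library are available. Lean on these libraries where they do the work, as an engineer would, in place of code of your own. Each camera call takes 0.05 s, during which the arm holds its last target. There are 200 camera calls.

## Working session

There is one attempt and no reset: what is moved stays moved. The work goes in short steps, Python scripts to look and compute and a tool call to move; the robot and the scene stay as the last step left them, time stands still between calls to the robot, and variables do not carry over. Pictures are saved under pics/ and viewed, about 8 in all and at most 12, crops included, and the job is handed in when it is done.

Besides the shell and the picture viewer there is one more tool, called by a JSON object that holds its "fn" and its "kwargs". play_rows: Moves the arm, as the interface text tells. Its arguments: {"type":"object","properties":{"rot":{"type":"array"},"dp":{"type":"array"},"hand":{"type":"array"}},"required":["rot","dp","hand"]}

```bash
mkdir -p pics; cat > h.py <<'E'
import numpy as np, cv2
from cell import state, capture, sign_off, pinch_z
from scipy.spatial.transform import Rotation as Ro
def cloud(c):
    K=c["intrinsics"]; z=c["z_map"]; v,u=np.mgrid[:400,:640]
    P=np.dstack([(u-K[0,2])/K[0,0]*z,(v-K[1,2])/K[1,1]*z,z])
    W=(P-c["t"])@c["R"]; W[z==0]=np.nan; return W
E
python3 - <<'E'
from h import *
s=state();print({k:np.round(v,3).tolist() for k,v in s.items()},pinch_z)
for n in("scene","top"):
    c=capture(n);np.savez(n,**c);print(n,c["intrinsics"].round(1).tolist(),c["R"].round(3).tolist(),c["t"].round(1),(c["z_map"]==0).mean())
    cv2.imwrite(f"pics/{n}.png",c["image"][:,:,::-1])
E
```

```text
{'time': 0.0, 'joint_pos': [1.239, 0.354, 1.634, -0.0, 1.155, -0.002], 'dq': [-0.0, 0.0, -0.001, 0.001, -0.001, 0.002], 'tau': [-0.002, -60.525, -34.207, -0.0, 0.009, 0.0], 'eef_pos': [202.231, 590.862, 230.543], 'orientation': [0.164, 0.986, -0.001, -0.0], 'wrist_force': [-0.245, -0.256, -0.123], 'torque': [-0.024, -0.034, -0.032], 'grip_width': 85.078} 18.700000000000003
scene [[430.3, 0.0, 321.8], [0.0, 430.3, 202.1], [0.0, 0.0, 1.0]] [[-0.802, 0.597, -0.012], [0.433, 0.569, -0.699], [-0.41, -0.566, -0.715]] [ 507.4 -157.1 1397.3] 0.0041640625
top [[370.7, 0.0, 318.9], [0.0, 370.7, 193.5], [0.0, 0.0, 1.0]] [[-0.027, -0.999, -0.038], [-0.981, 0.034, -0.189], [0.19, 0.032, -0.981]] [ -4.7 596.2 885.8] 0.00387890625
```

View pics/scene.png

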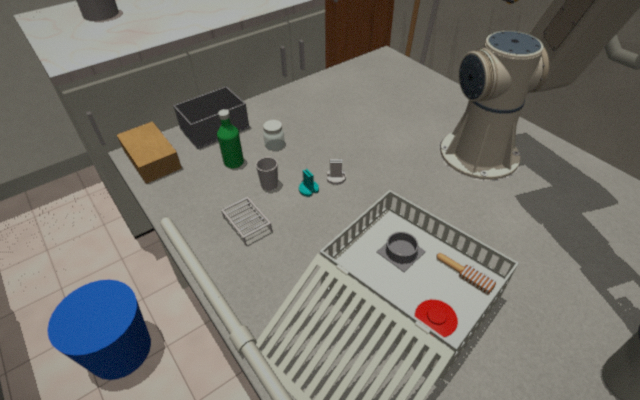

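View pics/top.png

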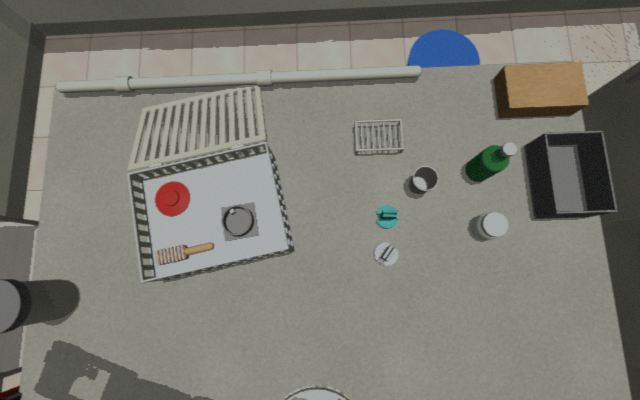

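The scene shows the clamp at about (336,172) with the turquoise look-alike beside it at (309,183), and the dock at (402,248). In the top view the clamp is at (386,254), the look-alike at (387,217) and the dock at (239,221). Next I'll measure them.

```bash
python3 - <<'E'
from h import *
c=dict(np.load("top.npz"));W=cloud(c);im=c["image"]
sc=dict(np.load("scene.npz"));Ws=cloud(sc)
def rep(W,r,lo,hi,n):
    y0,y1,x0,x1=r;p=W[y0:y1,x0:x1].reshape(-1,3);p=p[(p[:,2]>lo)&(p[:,2]<hi)]
    if len(p)<4:print(n,len(p));return
    (cx,cy),(a,b),ang=cv2.minAreaRect(p[:,:2].astype(np.float32))
    print(n,len(p),"mean",p.mean(0).round(1),"rect",np.round([cx,cy,a,b,ang],1),"max",p[:,2].max().round(1))
rep(W,(238,270,370,402),4,20,"foot top");rep(W,(238,270,370,402),45,90,"jaw top")
rep(Ws,(150,190,324,350),4,20,"foot sc");rep(Ws,(150,190,324,350),35,90,"jaw sc")
rep(W,(202,232,372,402),4,90,"turq");rep(W,(160,200,405,442),60,110,"tumbler")
rep(W,(195,245,215,265),98,125,"dock rim");rep(W,(195,245,215,265),76,84,"flange")
rep(Ws,(225,275,370,430),100,125,"dock rim sc")
print(W[200:243:3,239].round(0).tolist())
a=cv2.resize(im[235:275,355:415],None,fx=8,fy=8,interpolation=cv2.INTER_CUBIC)
b=cv2.resize(im[197:247,210:270],None,fx=8,fy=8,interpolation=cv2.INTER_CUBIC)
d=np.zeros((400,480,3),np.uint8)
im2=sc["image"];e=cv2.resize(im2[222:282,366:441],None,fx=7,fy=7)
cv2.imwrite("pics/crop.png",np.vstack([cv2.resize(a,(400,267)),cv2.resize(b,(400,333))])[:,:,::-1])
E
```

```text
foot top 301 mean [ 441.6 -185.8   12. ] rect [ 442.4 -193.6   77.9   75.8    3.3] max 17.3
jaw top 113 mean [ 441.6 -186.8   66.8] rect [ 441.7 -187.6   15.8   35.4   53.2] max 73.6
foot sc 158 mean [ 447.4 -179.3   11.1] rect [ 413.8 -220.8  161.1   70.9   51. ] max 19.7
jaw sc 143 mean [ 443.6 -184.1   56.2] rect [ 442.2 -185.9   18.8   33.    52.6] max 72.1
turq 419 mean [ 536.  -194.4   29.2] rect [ 538.  -198.8   73.6   71.8   87.6] max 74.2
tumbler 250 mean [ 622.9 -288.3   77.4] rect [ 620.3 -285.6   61.7   62.    42.3] max 89.8
dock rim 226 mean [530.2 177.6 106.6] rect [528.7 175.5  72.2  72.4  86.8] max 112.3
flange 1092 mean [530.2 173.5  79.2] rect [534.3 175.6 125.4 124.4   0. ] max 84.0
dock rim sc 235 mean [529.6 177.2 105.5] rect [528.4 176.2  73.4  73.2  82.1] max 111.2
[[583.0, 178.0, 73.0], [575.0, 177.0, 74.0], [562.0, 168.0, 110.0], [559.0, 175.0, 83.0], [551.0, 175.0, 83.0], [544.0, 175.0, 80.0], [536.0, 175.0, 82.0], [529.0, 175.0, 80.0], [522.0, 175.0, 82.0], [514.0, 175.0, 79.0], [507.0, 175.0, 81.0], [497.0, 167.0, 111.0], [492.0, 175.0, 79.0], [485.0, 175.0, 76.0], [478.0, 176.0, 74.0]]
```

View pics/crop.png

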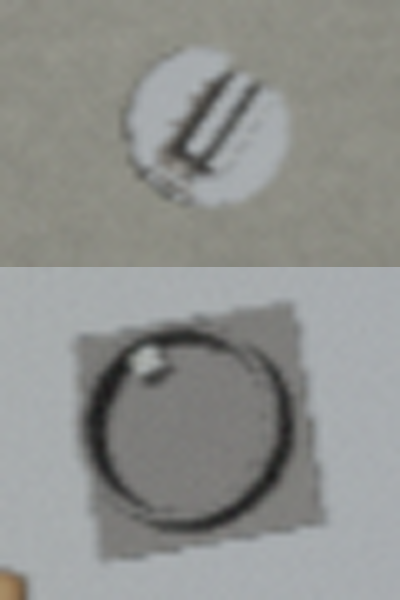

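```bash
cat >> h.py <<'E'
def plan(pos,yaw):
    """units for TCP pos (mm), tool down, tool y at yaw deg"""
    s=state();R=Ro.from_quat(s["orientation"]);p=np.array(s["eef_pos"])
    y=np.array([np.cos(np.radians(yaw)),np.sin(np.radians(yaw)),0]);z=np.array([0,0,-1.]);x=np.cross(y,z)
    T=Ro.from_matrix(np.c_[x,y,z]);Y=R.as_matrix()[:,1]
    print("now",p.round(1),"yaw",np.degrees(np.arctan2(Y[1],Y[0])).round(1),"tilt",np.degrees(np.arccos(-R.as_matrix()[2,2])).round(2),"j6",round(s["joint_pos"][5],2),"t",round(s["time"],2),"F",np.round(s["wrist_force"],1),"w",round(s["grip_width"],1))
    print("dp",(R.inv().apply(np.array(pos)-p)/60).round(3),"rot",(np.degrees((R.inv()*T).as_rotvec())/10).round(3))
def ray(c,u,v,z):
    K=c["intrinsics"];d=np.array([(u-K[0,2])/K[0,0],(v-K[1,2])/K[1,1],1])@c["R"];o=-c["R"].T@c["t"];return o+d*(z-o[2])/d[2]
E
python3 - <<'E'
from h import *
c=dict(np.load("top.npz"))
q=[(80,340),(290,303),(327,522),(103,560)]
P=[ray(c,210+x/6.667,197+(y-267)/6.667,79) for x,y in q]
print(np.round(P,1),np.mean(P,0).round(1))
for i in range(4):
    d=P[(i+1)%4]-P[i];print(np.degrees(np.arctan2(d[1],d[0])).round(1),np.linalg.norm(d).round(1))
k=ray(c,210+148/6.667,197+(360-267)/6.667,98);d=k-np.array([528.6,175.8,98]);print(k,np.hypot(*d[:2]),np.degrees(np.arctan2(d[1],d[0])))
print("cam",-c["R"].T@c["t"])
plan((441.8,-187,200),53)
E
```

```text
[[563.3 218.4  79. ]
 [574.6 139.6  79. ]
 [492.7 125.4  79. ]
 [481.3 208.   79. ]] [528.  172.9  79. ]
-81.8 79.7
-170.2 83.1
97.9 83.4
7.2 82.6
[551.96277335 187.50186147  98.        ] 26.129537699237662 26.605207643288473
cam [416.43533403 -53.45359261 981.82293097]
now [202.2 590.9 230.6] yaw 71.1 tilt 0.07 j6 -0.0 t 0.1 F [ 0.6 -0.2  0.8] w 85.4
dp [ -7.976 -10.973   0.524] rot [-7.00e-03  1.00e-03  1.81e+00]
```

{"fn": "play_rows", "kwargs": {"rot": [[0,0,1.8],[0,0,1.8],[0,0,1.8],[0,0,1.8],[0,0,1.8],[0,0,1.8],[0,0,1.8],[0,0,1.8],[0,0,1.8],[0,0,1.8],[0,0,1.8],[0,0,1.8],[0,0,1.8],[0,0,1.8],[0,0,1.8],[0,0,1.8],[0,0,1.8],[0,0,1.8],[0,0,1.8],[0,0,1.8]], "dp": [[-8,-11,0.5],[-8,-11,0.5],[-8,-11,0.5],[-8,-11,0.5],[-8,-11,0.5],[-8,-11,0.5],[-8,-11,0.5],[-8,-11,0.5],[-8,-11,0.5],[-8,-11,0.5],[-8,-11,0.5],[-8,-11,0.5],[-8,-11,0.5],[-8,-11,0.5],[-8,-11,0.5],[-8,-11,0.5],[-8,-11,0.5],[-8,-11,0.5],[-8,-11,0.5],[-8,-11,0.5]], "hand": [1,1,1,1,1,1,1,1,1,1,1,1,1,1,1,1,1,1,1,1]}}

```text
time: 2.6
eef_pos: [442.7, -188.9, 201.5]
orientation: [0.316, 0.949, -0.001, 0.0]
wrist_force: [0.0, -0.4, 0.3]
grip_width: 85.6
```

```bash
python3 - <<'E'
from h import *
plan((441.8,-187,140),53)
s=state();c=capture("wrist");np.savez("w1",**c,pos=s["eef_pos"],q=s["orientation"])
print(c["intrinsics"].round(1).tolist(),c["T_tool_cam"].round(3).tolist())
cv2.imwrite("pics/w1.png",c["image"][:,:,::-1])
E
```

```text
now [ 442.7 -188.9  201.5] yaw 53.1 tilt 0.07 j6 -1.33 t 2.6 F [ 0.  -0.4  0.3] w 85.6
dp [0.031 0.018 1.025] rot [-0.007  0.003  0.012]
[[309.7, 0.0, 318.0], [0.0, 309.7, 199.0], [0.0, 0.0, 1.0]] [[-0.0, -0.952, -0.307, 78.927], [1.0, -0.0, 0.0, -0.671], [-0.0, -0.307, 0.952, -142.826], [0.0, 0.0, 0.0, 1.0]]
```

View pics/w1.png

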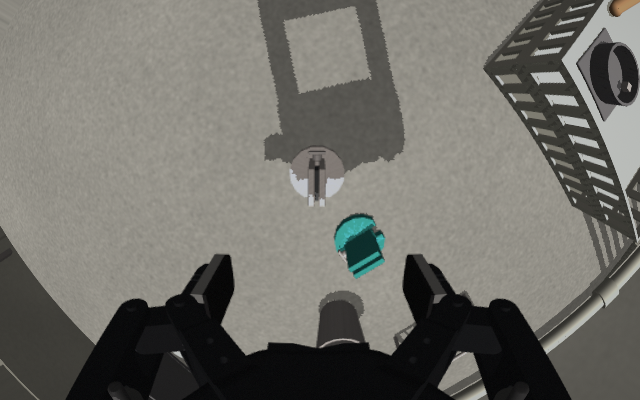

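The wrist view shows the clamp at (317,175). Its thumbscrew is at the top, at (317,155), so the notch points down the image as expected. The look-alike at (360,245) is clear of the fingers.

```bash
cat >> h.py <<'E'
def wcloud(c,pos,q):
    K=c["intrinsics"];z=c["z_map"];v,u=np.mgrid[:400,:640];x=(u-K[0,2])/K[0,0];y=(v-K[1,2])/K[1,1]
    th=np.hypot(x,y)+1e-9;s=np.tan(np.minimum(th,1.5))/th
    P=np.dstack([x*s*z,y*s*z,z]);T=c["T_tool_cam"];P=P@T[:3,:3].T+T[:3,3];P[z==0]=np.nan
    return P@Ro.from_quat(q).as_matrix().T+np.array(pos)
def rect(p):
    (cx,cy),(a,b),g=cv2.minAreaRect(p[:,:2].astype(np.float32));return np.round([cx,cy,a,b,g],1)
E
python3 - <<'E'
from h import *
c=dict(np.load("w1.npz"));W=wcloud(c,c["pos"],c["q"])
p=W[130:215,275:350].reshape(-1,3)
for lo,hi in((6,15),(60,67),(67,76)):
    k=p[(p[:,2]>lo)&(p[:,2]<hi)];print(lo,len(k),k.mean(0).round(1),rect(k))
k=p[(p[:,2]>8)&(p[:,2]<16)]
A=np.c_[2*k[:,:2],np.ones(len(k))]
print(cv2.minEnclosingCircle(k[:,:2].astype(np.float32)))
d=W[20:130,560:640].reshape(-1,3);k=d[(d[:,2]>104)&(d[:,2]<112)];print("rim",len(k),cv2.minEnclosingCircle(k[:,:2].astype(np.float32)))
E
```

```text
6 1502 [ 438.1 -188.4   12.1] [ 438.8 -189.1   60.7   57.    51.9]
60 136 [ 438.3 -188.2   61.6] [ 440.2 -186.1   14.6   33.3   62.7]
67 512 [ 440.1 -189.4   70. ] [ 440.6 -190.1   15.7   36.3   53.4]
((440.4271240234375, -189.9210968017578), 30.937686920166016)
rim 728 ((515.5712280273438, 131.45962524414062), 81.69324493408203)
```

```bash
python3 - <<'E'
from h import *
plan((441,-188.8,38),53.3)
E
```

```text
now [ 442.7 -188.9  201.5] yaw 53.1 tilt 0.07 j6 -1.33 t 2.65 F [ 0.8 -0.7 -0.1] w 84.9
dp [ 0.024 -0.012  2.725] rot [-0.007  0.002 -0.019]
```

{"fn": "play_rows", "kwargs": {"rot": [[0,0,0],[0,0,0],[0,0,0],[0,0,0],[0,0,0],[0,0,0],[0,0,0],[0,0,0],[0,0,0],[0,0,0],[0,0,0],[0,0,0],[0,0,0],[0,0,0]], "dp": [[0.024,-0.012,0.7],[0.024,-0.012,1.4],[0.024,-0.012,2.0],[0.024,-0.012,2.4],[0.024,-0.012,2.72],[0.024,-0.012,2.72],[0.024,-0.012,2.72],[0.024,-0.012,2.72],[0.024,-0.012,2.72],[0.024,-0.012,2.72],[0.024,-0.012,2.72],[0.024,-0.012,2.72],[0.024,-0.012,2.72],[0.024,-0.012,2.72]], "hand": [0.6,0.4,0.2,0.1,0,0,0,-1,-1,-1,-1,-1,-1,-1]}}

```text
time: 4.4
eef_pos: [441.6, -189.2, 39.0]
orientation: [0.316, 0.949, -0.001, 0.001]
wrist_force: [-1.9, -0.7, 6.7]
grip_width: 15.1
```

```bash
python3 - <<'E'
from h import *
plan((441,-188.8,220),53.3)
E
```

```text
now [ 441.6 -189.2   39. ] yaw 53.1 tilt 0.12 j6 -1.33 t 4.4 F [-1.9 -0.7  6.7] w 15.1
dp [ 0.006 -0.004 -3.016] rot [-0.005  0.01  -0.019]
```

{"fn": "play_rows", "kwargs": {"rot": [[0,0,0],[0,0,0],[0,0,0],[0,0,0],[0,0,0],[0,0,0],[0,0,0],[0,0,0]], "dp": [[0,0,-0.4],[0,0,-1],[0,0,-1.8],[0,0,-2.6],[0,0,-3.3],[0,0,-3.3],[0,0,-3.3],[0,0,-3.3]], "hand": [-1,-1,-1,-1,-1,-1,-1,-1]}}

```text
time: 5.4
eef_pos: [440.4, -188.4, 235.5]
orientation: [0.316, 0.949, -0.001, -0.001]
wrist_force: [0.1, 0.5, -2.0]
grip_width: 14.8
```

```bash
python3 - <<'E'
from h import *
# notch yaw = tool-y yaw - 90
plan((478,174,237),90)
s=state();c=capture("wrist");W=wcloud(c,s["eef_pos"],s["orientation"]);np.savez("w2",**c,pos=s["eef_pos"],q=s["orientation"])
cv2.imwrite("pics/w2.png",c["image"][:,:,::-1])
E
```

```text
now [ 440.4 -188.4  235.5] yaw 53.1 tilt 0.11 j6 -1.33 t 5.4 F [ 0.1  0.5 -2. ] w 14.8
dp [ 3.125  5.206 -0.03 ] rot [-0.007 -0.008 -3.689]
```

View pics/w2.png

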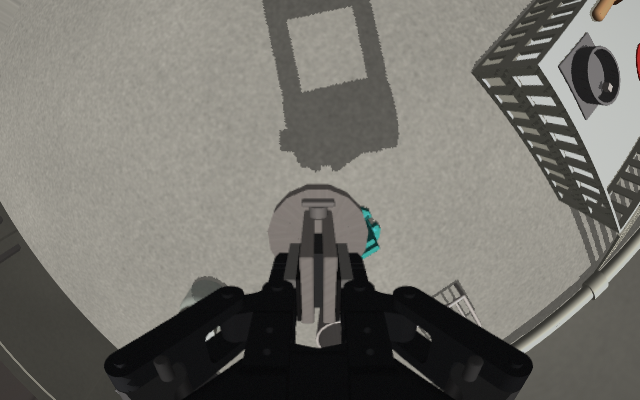

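The clamp is held upright: foot disc around (318,225), screw at (318,205). The dock is at upper right. Before docking I'll view the dock from beyond it.

```bash
python3 - <<'E'
from h import *
from scipy.optimize import least_squares
plan((610,112,245),53.1)
c=dict(np.load("w2.npz"));W=wcloud(c,np.zeros(3),[0,0,0,1])  # tool frame
p=W[170:260,255:385].reshape(-1,3)
for lo,hi in((22,25),(25,28),(28,31),(31,34),(34,37),(37,40),(40,43)):print(lo,((p[:,2]>lo)&(p[:,2]<hi)).sum())
k=p[(p[:,2]>20)&(p[:,2]<31)]
h=cv2.convexHull(k[:,:2].astype(np.float32))[:,0]
h=h[h[:,0]>8]
for t in (30.5,None):
    f=(lambda a:np.hypot(h[:,0]-a[0],h[:,1]-a[1])-t) if t else (lambda a:np.hypot(h[:,0]-a[0],h[:,1]-a[1])-a[2])
    r=least_squares(f,[0,0,30][:2 if t else 3],loss="soft_l1");print(r.x.round(2),np.abs(r.fun).mean().round(2),len(h))
E
```

```text
now [ 440.6 -188.4  235.6] yaw 53.1 tilt 0.1 j6 -1.33 t 5.45 F [-1.2 -0.  -1.6] w 15.3
dp [ 0.747  5.7   -0.165] rot [-0.009 -0.005  0.001]
22 30
25 3359
28 192
31 97
34 101
37 55
40 0
[ 0.21 -0.85] 0.12 22
[ 0.44 -0.84 30.3 ] 0.12 22
```

{"fn": "play_rows", "kwargs": {"rot": [[0,0,0],[0,0,0],[0,0,0],[0,0,0],[0,0,0],[0,0,0],[0,0,0],[0,0,0],[0,0,0],[0,0,0],[0,0,0],[0,0,0]], "dp": [[0.1,0.5,-0.16],[0.2,1.2,-0.16],[0.3,2,-0.16],[0.4,2.8,-0.16],[0.5,3.6,-0.16],[0.6,4.4,-0.16],[0.7,5.1,-0.16],[0.75,5.5,-0.16],[0.75,5.7,-0.16],[0.75,5.7,-0.16],[0.75,5.7,-0.16],[0.75,5.7,-0.16]], "hand": [-1,-1,-1,-1,-1,-1,-1,-1,-1,-1,-1,-1]}}

```text
time: 6.95
eef_pos: [609.6, 111.1, 244.9]
orientation: [0.317, 0.948, -0.001, -0.001]
wrist_force: [0.6, 0.3, -0.7]
grip_width: 15.3
```

```bash
python3 - <<'E'
from h import *
plan((528.5,175,240),90)
s=state();c=capture("wrist");np.savez("w3",**c,pos=s["eef_pos"],q=s["orientation"])
cv2.imwrite("pics/w3.png",c["image"][:,:,::-1])
E
```

```text
now [609.6 111.1 244.9] yaw 53.1 tilt 0.11 j6 -0.75 t 6.95 F [ 0.6  0.3 -0.7] w 15.3
dp [1.72  0.039 0.083] rot [-0.008 -0.007 -3.695]
```

View pics/w3.png

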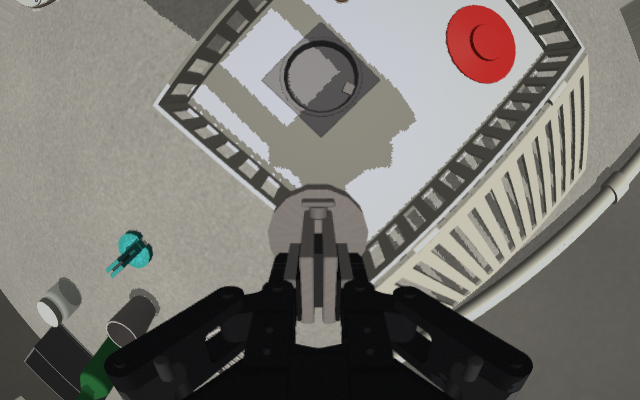

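The cup is at about (320,78), the key at (348,88), and the flange corners at roughly (262,80), (322,24), (379,78) and (322,138).

```bash
python3 - <<'E'
from h import *
from scipy.optimize import least_squares
c=dict(np.load("w3.npz"));q=c["q"];W=wcloud(c,c["pos"],q)
p=W[15:145,255:390].reshape(-1,3);p=p[~np.isnan(p[:,0])]
k=p[(p[:,2]>103)&(p[:,2]<113)];print("rim",len(k),k.mean(0).round(1),cv2.minEnclosingCircle(k[:,:2].astype(np.float32)))
r=least_squares(lambda a:np.hypot(k[:,0]-a[0],k[:,1]-a[1])-35,[528,175],loss="soft_l1");C=r.x;print("fit",C.round(2),np.abs(r.fun).mean())
d=np.hypot(*(p[:,:2]-C).T)
m=p[(d<33)&(p[:,2]>86)&(p[:,2]<102)];print("key",len(m),m[:,2].round(0).tolist()[:60])
m=m[np.hypot(*(m[:,:2]-C).T)<33]
mm=m[m[:,2]>94];e=mm.mean(0)[:2]-C;print(mm.mean(0),np.hypot(*e),np.degrees(np.arctan2(e[1],e[0])),rect(mm))
f=p[(p[:,2]>75.5)&(p[:,2]<88)&(d>37.5)&(d<62)];print("flange",len(f),f[:,2].mean(),rect(f))
def wray(u,v,z):
    K=c["intrinsics"];x=(u-K[0,2])/K[0,0];y=(v-K[1,2])/K[1,1];t=np.hypot(x,y)
    dd=np.array([x/t*np.sin(t),y/t*np.sin(t),np.cos(t)]);T=c["T_tool_cam"];R=Ro.from_quat(q).as_matrix()
    dd=R@T[:3,:3]@dd;o=R@T[:3,3]+c["pos"];return o+dd*(z-o[2])/dd[2]
F=np.array([wray(u,v,79)[:2] for u,v in((262,80),(322,24),(379,78),(322,138))]);print(F.round(1),F.mean(0).round(1))
kk=wray(348,87,98)[:2];e=kk-C;print("key px",kk.round(1),np.hypot(*e),np.degrees(np.arctan2(e[1],e[0])))
cv2.imwrite("pics/k.png",cv2.resize(c["image"][10:150,245:395],None,fx=4,fy=4,interpolation=cv2.INTER_CUBIC)[:,:,::-1])
E
```

```text
rim 1137 [527.5 174.3 107.7] ((528.0355834960938, 174.3337860107422), 37.278160095214844)
fit [528.37 174.09] 1.1210553877645466
key 336 [98.0, 96.0, 96.0, 96.0, 97.0, 98.0, 101.0, 99.0, 98.0, 92.0, 90.0, 90.0, 91.0, 92.0, 92.0, 94.0, 93.0, 95.0, 99.0, 94.0, 93.0, 86.0, 87.0, 89.0, 101.0, 95.0, 91.0, 88.0, 86.0, 99.0, 92.0, 90.0, 88.0, 88.0, 93.0, 102.0, 99.0, 95.0, 89.0, 98.0, 96.0, 92.0, 88.0, 96.0, 95.0, 92.0, 92.0, 99.0, 91.0, 98.0, 97.0, 91.0, 94.0, 102.0, 87.0, 88.0, 92.0, 100.0, 98.0, 93.0]
[537.62023567 181.07071385  98.05832178] 11.583751850736427 37.030598022099156 [528.3 174.8  65.8  64.5  10. ]
flange 2079 77.90532206677295 [529.3 175.1 119.6 122.   76.7]
[[494.  127.9]
 [484.6 208.9]
 [561.5 221.4]
 [576.9 139.5]] [529.2 174.4]
key px [550.9 188.7] 26.808586753085244 32.988049154836766
```

View pics/k.png

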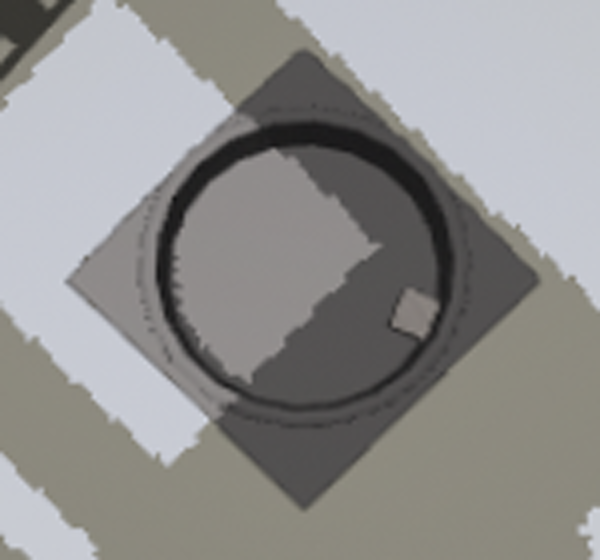

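The dock centre is about (528.7, 175.2) after cancelling the wrist-camera bias, which agrees with the top view. Dock yaw is about 8.5° and the key lies at about 33° world. I'll start with the notch at about 5°.

```bash
python3 - <<'E'
from h import *
plan((528.7,175.2,165),95)
E
```

```text
now [609.7 111.3 244.9] yaw 53.1 tilt 0.1 j6 -0.75 t 7.0 F [ 0.2  0.3 -1.3] w 15.1
dp [1.718 0.043 1.333] rot [-0.007 -0.007 -4.194]
```

{"fn": "play_rows", "kwargs": {"rot": [[0,0,-0.6],[0,0,-1.2],[0,0,-1.8],[0,0,-2.4],[0,0,-3],[0,0,-3.6],[0,0,-4.2],[0,0,-4.2],[0,0,-4.2],[0,0,-4.2],[0,0,-4.2],[0,0,-4.2],[0,0,-4.2]], "dp": [[0.3,0,0],[0.6,0,0],[0.9,0.02,0],[1.2,0.03,0],[1.5,0.04,0.1],[1.7,0.043,0.3],[1.718,0.043,0.6],[1.718,0.043,0.9],[1.718,0.043,1.15],[1.718,0.043,1.33],[1.718,0.043,1.33],[1.718,0.043,1.33],[1.718,0.043,1.33]], "hand": [-1,-1,-1,-1,-1,-1,-1,-1,-1,-1,-1,-1,-1]}}

```text
time: 8.62
eef_pos: [529.1, 175.3, 165.8]
orientation: [-0.044, 0.999, -0.0, -0.0]
wrist_force: [-0.3, 0.2, -1.6]
grip_width: 15.3
```

```bash
python3 - <<'E'
from h import *
plan((528.7,175.2,139),95)
for n in("scene","top"):
    c=capture(n);W=cloud(c);np.savez(n+"2",**c)
    y0,y1,x0,x1=(200,275,365,440) if n=="scene" else (180,250,200,280)
    p=W[y0:y1,x0:x1].reshape(-1,3);k=p[(p[:,2]>134)&(p[:,2]<148)&(np.hypot(p[:,0]-528,p[:,1]-175)<40)]
    print(n,len(k),cv2.minEnclosingCircle(k[:,:2].astype(np.float32)) if len(k)>5 else "")
c=np.load("scene2.npz")["image"];cv2.imwrite("pics/s2.png",cv2.resize(c[170:300,330:490],None,fx=4,fy=4)[:,:,::-1])
E
```

```text
now [529.1 175.3 165.8] yaw 95.0 tilt 0.04 j6 -1.34 t 8.62 F [-0.3  0.2 -1.6] w 15.3
dp [ 0.007 -0.002  0.446] rot [-0.003 -0.003  0.005]
scene 291 ((529.5216674804688, 175.7596435546875), 31.222427368164062)
top 161 ((523.4820556640625, 174.19479370117188), 29.12883186340332)
```

View pics/s2.png

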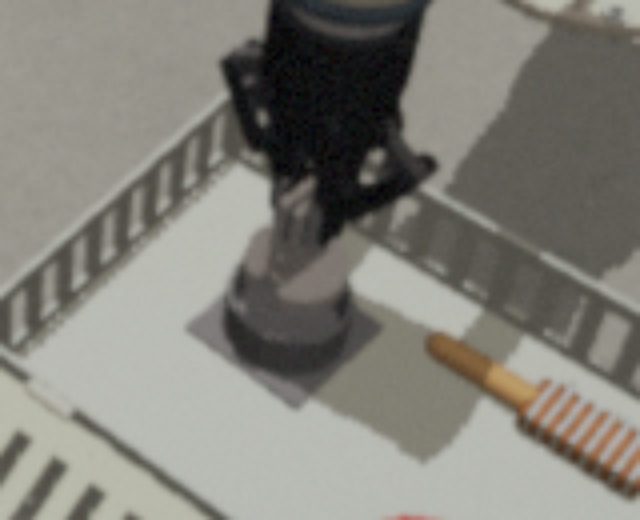

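The foot is centred over the cup; the scene camera puts it within about 1 mm of the rim centre. Now descending gently.

{"fn": "play_rows", "kwargs": {"rot": [[0,0,0],[0,0,0],[0,0,0],[0,0,0],[0,0,0],[0,0,0],[0,0,0],[0,0,0]], "dp": [[0.01,0,0.08],[0.01,0,0.16],[0.01,0,0.24],[0.01,0,0.3],[0.01,0,0.36],[0.01,0,0.41],[0.01,0,0.44],[0.01,0,0.44]], "hand": [-1,-1,-1,-1,-1,-1,-1,-1]}}

```text
time: 9.72
eef_pos: [528.3, 175.2, 139.2]
orientation: [-0.044, 0.999, -0.0, -0.0]
wrist_force: [0.2, -0.1, -0.7]
grip_width: 15.0
```

{"fn": "play_rows", "kwargs": {"rot": [[0,0,0],[0,0,0],[0,0,0]], "dp": [[0,0,0.015],[0,0,0.03],[0,0,0.03]], "hand": [-1,-1,-1]}}

```text
time: 10.1
eef_pos: [528.3, 175.2, 137.3]
orientation: [-0.044, 0.999, -0.0, -0.0]
wrist_force: [-0.9, -0.2, -1.7]
grip_width: 14.9
```

{"fn": "play_rows", "kwargs": {"rot": [[0,0,0],[0,0,0],[0,0,0]], "dp": [[0,0,0.01],[0,0,0.02],[0,0,0.02]], "hand": [-1,-1,-1]}}

```text
time: 10.48
eef_pos: [528.4, 175.2, 136.3]
orientation: [-0.044, 0.999, -0.0, -0.0]
wrist_force: [-0.8, -0.5, 0.7]
grip_width: 15.5
```

{"fn": "play_rows", "kwargs": {"rot": [[0,0,0],[0,0,0],[0,0,0]], "dp": [[0,0,0.01],[0,0,0.02],[0,0,0.02]], "hand": [-1,-1,-1]}}

```text
time: 10.85
eef_pos: [528.4, 175.3, 135.1]
orientation: [-0.044, 0.999, -0.0, -0.0]
wrist_force: [-0.9, -0.1, 1.7]
grip_width: 15.2
```

{"fn": "play_rows", "kwargs": {"rot": [[0,0,0],[0,0,0],[0,0,0],[0,0,0],[0,0,0],[0,0,0]], "dp": [[0,0,0.01],[0,0,0.02],[0,0,0.03],[0,0,0.03],[0,0,0.03],[0,0,0.03]], "hand": [-1,-1,-1,-1,-1,-1]}}

```text
time: 11.6
eef_pos: [528.4, 175.3, 133.4]
orientation: [-0.044, 0.999, -0.0, -0.0]
wrist_force: [-1.6, -1.0, 3.3]
grip_width: 15.3
```

```bash
python3 - <<'E'
from h import *
plan((528.5,175.3,133.2),115)
E
```

```text
now [528.4 175.3 133.4] yaw 95.1 tilt 0.04 j6 -1.34 t 11.6 F [-1.6 -1.   3.3] w 15.3
dp [-0.001  0.     0.003] rot [-0.002 -0.003 -1.995]
```

The key is pressed about 3.5 mm at about 5 N. Now turning counter-clockwise.

{"fn": "play_rows", "kwargs": {"rot": [[0,0,-0.2],[0,0,-0.4],[0,0,-0.6],[0,0,-0.8],[0,0,-1.0],[0,0,-1.2],[0,0,-1.4],[0,0,-1.6],[0,0,-1.8],[0,0,-1.8]], "dp": [[0,0,0],[0,0,0],[0,0,0],[0,0,0],[0,0,0],[0,0,0],[0,0,0],[0,0,0],[0,0,0],[0,0,0]], "hand": [-1,-1,-1,-1,-1,-1,-1,-1,-1,-1]}}

```text
time: 12.85
eef_pos: [528.3, 175.4, 133.3]
orientation: [-0.2, 0.98, -0.0, -0.0]
wrist_force: [1.4, -1.1, 3.6]
grip_width: 15.0
```

{"fn": "play_rows", "kwargs": {"rot": [[0,0,-0.15],[0,0,-0.3],[0,0,-0.3],[0,0,-0.3]], "dp": [[0,0,0],[0,0,0],[0,0,0],[0,0,0]], "hand": [-1,-1,-1,-1]}}

```text
time: 13.35
eef_pos: [527.8, 175.4, 133.0]
orientation: [-0.226, 0.974, -0.0, -0.001]
wrist_force: [-0.3, 0.6, -1.0]
grip_width: 14.8
```

The force dropped to baseline, so the key has sprung into the notch. I'll turn 2.5° more towards the notch centre, then lower.

{"fn": "play_rows", "kwargs": {"rot": [[0,0,-0.1],[0,0,-0.2],[0,0,-0.25],[0,0,-0.25]], "dp": [[0,0,0],[0,0,0],[0,0,0],[0,0,0]], "hand": [-1,-1,-1,-1]}}

```text
time: 13.85
eef_pos: [527.9, 175.4, 133.0]
orientation: [-0.247, 0.969, -0.0, -0.001]
wrist_force: [0.2, 0.2, -1.0]
grip_width: 14.9
```

```bash
python3 - <<'E'
from h import *
plan((528.4,175.3,129),118.6)
print(np.round(state()["torque"],2))
E
```

```text
now [527.9 175.4 133. ] yaw 118.6 tilt 0.1 j6 -1.75 t 13.85 F [ 0.2  0.2 -1. ] w 14.9
dp [-0.007 -0.006  0.066] rot [ 0.002 -0.01  -0.002]
[-0.   -0.01 -0.  ]
```

{"fn": "play_rows", "kwargs": {"rot": [[0,0,0],[0,0,0],[0,0,0],[0,0,0],[0,0,0],[0,0,0]], "dp": [[-0.005,-0.005,0.02],[-0.005,-0.005,0.04],[-0.005,-0.005,0.06],[-0.005,-0.005,0.08],[-0.005,-0.005,0.1],[-0.005,-0.005,0.1]], "hand": [-1,-1,-1,-1,-1,-1]}}

```text
time: 14.6
eef_pos: [528.1, 175.2, 126.9]
orientation: [-0.247, 0.969, -0.0, -0.001]
wrist_force: [-0.0, -0.4, -0.5]
grip_width: 15.3
```

{"fn": "play_rows", "kwargs": {"rot": [[0,0,0],[0,0,0],[0,0,0],[0,0,0],[0,0,0]], "dp": [[0,0,0.02],[0,0,0.04],[0,0,0.06],[0,0,0.07],[0,0,0.07]], "hand": [-1,-1,-1,-1,-1]}}

```text
time: 15.22
eef_pos: [528.1, 175.2, 122.6]
orientation: [-0.247, 0.969, -0.0, -0.001]
wrist_force: [0.3, -0.5, -1.6]
grip_width: 15.2
```

{"fn": "play_rows", "kwargs": {"rot": [[0,0,0],[0,0,0],[0,0,0],[0,0,0]], "dp": [[0,0,0.015],[0,0,0.03],[0,0,0.04],[0,0,0.04]], "hand": [-1,-1,-1,-1]}}

```text
time: 15.72
eef_pos: [528.1, 175.2, 120.2]
orientation: [-0.247, 0.969, -0.0, -0.001]
wrist_force: [-0.7, -1.0, -1.4]
grip_width: 14.5
```

{"fn": "play_rows", "kwargs": {"rot": [[0,0,0],[0,0,0],[0,0,0]], "dp": [[0,0,0.01],[0,0,0.02],[0,0,0.02]], "hand": [-1,-1,-1]}}

```text
time: 16.1
eef_pos: [528.1, 175.2, 119.1]
orientation: [-0.247, 0.969, -0.0, -0.001]
wrist_force: [0.1, -1.2, 1.1]
grip_width: 15.3
```

{"fn": "play_rows", "kwargs": {"rot": [[0,0,0],[0,0,0],[0,0,0]], "dp": [[0,0,0.008],[0,0,0.01],[0,0,0.01]], "hand": [-1,-1,-1]}}

```text
time: 16.48
eef_pos: [528.2, 175.1, 119.1]
orientation: [-0.247, 0.969, -0.0, -0.001]
wrist_force: [-2.1, -1.6, 6.8]
grip_width: 15.1
```

It has seated: stiff contact at TCP z 119, 18 mm below the first key contact. Releasing.

{"fn": "play_rows", "kwargs": {"rot": [[0,0,0],[0,0,0],[0,0,0],[0,0,0],[0,0,0],[0,0,0]], "dp": [[0,0,-0.01],[0,0,-0.01],[0,0,-0.01],[0,0,-0.01],[0,0,-0.01],[0,0,-0.01]], "hand": [-0.4,-0.2,0,0,0,0]}}

```text
time: 17.23
eef_pos: [528.2, 175.2, 119.6]
orientation: [-0.247, 0.969, -0.0, -0.001]
wrist_force: [0.6, 0.2, -0.3]
grip_width: 42.9
```

{"fn": "play_rows", "kwargs": {"rot": [[0,0,0],[0,0,0],[0,0,0],[0,0,0],[0,0,0],[0,0,0],[0,0,0]], "dp": [[0,0,-0.2],[0,0,-0.6],[0,0,-1.1],[0,0,-1.7],[0,0,-2],[0,0,-2],[0,0,-2]], "hand": [0,0,0,0,0,0,0]}}

```text
time: 18.1
eef_pos: [527.7, 175.0, 238.5]
orientation: [-0.247, 0.969, -0.0, -0.002]
wrist_force: [1.4, -0.6, -1.0]
grip_width: 42.9
```

```bash
python3 - <<'E'
from h import *
plan((460,175,240),118.6)
s=state();c=capture("wrist");W=wcloud(c,s["eef_pos"],s["orientation"])
cv2.imwrite("pics/w4.png",c["image"][:,:,::-1])
p=W.reshape(-1,3);d=np.hypot(p[:,0]-528.5,p[:,1]-175)
for lo,hi,r in((144,156,33),(88,96,31),(104,112,39)):
    k=p[(p[:,2]>lo)&(p[:,2]<hi)&(d<r)];print(lo,len(k),k[:,2].mean() if len(k) else "",rect(k) if len(k)>5 else "")
E
```

```text
now [527.7 175.  238.5] yaw 118.6 tilt 0.21 j6 -1.75 t 18.1 F [ 1.4 -0.6 -1. ] w 42.9
dp [ 0.991  0.54  -0.022] rot [ 0.004 -0.021 -0.002]
144 648 149.93144552106196 [527.4 174.2  36.2  15.1  28.9]
88 1892 92.21026170872933 [526.6 174.2  56.1  60.3  29.5]
104 1204 107.5813564364897 [527.8 174.   72.8  72.5  27.4]
```

View pics/w4.png

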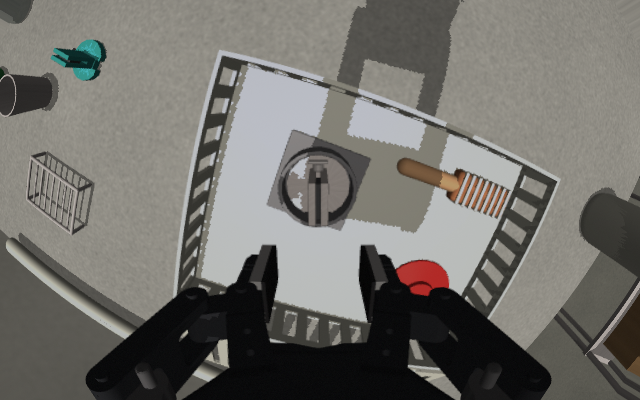

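The clamp stands in the cup at (318,185). Its jaw top is at 150 mm, foot top at 92 mm and the rim at 107.6 mm, so it is seated at 80 mm and centred. The robot is clear.

```bash
python3 -c "
from cell import *
print(sign_off())"
```

```text
the job is handed in; nothing more can be done
None
```

The clamp head is seated upright in the dock, released, and the job is handed in at about 18 s of the 56 s allowed.

- **Pressing and turning:** I gripped the head across its jaws and set its foot on the key with about 5 N, pressing the key down roughly 3.5 mm. Turning counter-clockwise about 20°, the force dropped to baseline as the key sprang into the notch. I turned 2.5° more to centre it, then lowered it to the floor, where the contact was stiff at about 8 N.
- **Last checks:** The wrist camera put the foot top at 92 mm and the jaw top at 150 mm, against 92 mm and 150 mm expected when seated. The head is about 1 mm or less from the cup's axis, and the arm is clear of everything. The other things looked undisturbed, but I did not measure them.
- **Not seen or disagreed:**
  - I did not see the key standing in its notch, because the jaws hide it. I inferred it from the force drop and the seated height.
  - The cameras disagreed by 1 to 2 mm on the dock centre.
  - My estimates of the key's direction ranged from 27° to 33°, while the turn found it near 26°. None of this stopped it seating.

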